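Mesh the dough blade onto the food processor's spindle and keep it pressed home

TASK

Fit the white plastic dough blade into the food processor: carry it by its hub to the bowl, put it over the drive spindle, turn it until the splines mesh and slide it fully home on the boss in the bowl's floor, without ramming it. Finish still gripping the hub and pressing the blade down, steadily and firmly (about 10 N), so that it cannot ride up while I tip the flour in. Leave the steel chopping blade and the other things on the counter where they are.

Things in the scene. Friction and masses are not known exactly. Their poses are not given: they have to be found in the camera images.
- dough_blade: White plastic dough blade, about 0.11 kg, upright on the counter; origin: centre of its foot's underside, z up. Round hub 34 mm thick, 98 mm tall, on a foot ring 41 mm wide, 5 mm high; grip it anywhere from 35 mm above the foot to the top. Two low paddles, 25 mm high, run out along its +x and -x, tips 56 mm from the axis. Home, its foot rests on boss_top
- hub_foot (a point): Centre of the dough blade's underside (the body's origin, same axes), mouth of the hub's blind bore: round, 29 mm wide for the first 5 mm, 25 mm wide up to 18 mm; from 18 to 56 mm cross-shaped, with four grooves 9 mm wide along this point's x and y (the paddles point along two of them)
- hub_top (a point): the centre of the top of the dough blade's hub, 98 mm above its foot
- processor: Fixed white food processor with its clear open bowl; dial on its -x side. Origin: centre of its underside on the counter, z up; the spindle stands on this axis. Base 185 x 170 mm. Bowl 150 mm wide outside, 140 inside at the rim, 128 at the floor; rim 195 mm and floor 101 mm above the counter. The dark bowl handle, on its +y side, reaches 113 mm from the axis
- boss: the grey round boss in the middle of the bowl's floor round the foot of the spindle, 48 mm wide at its top, which is 105 mm above the counter; the dough blade's foot comes to rest on it. Origin 10 mm below its top
- boss_top (a point): the centre of the boss's top face, on the spindle's axis, z up: where the centre of the blade's foot ends
- spindle_top (a point): On the spindle's axis at the top of its splines, 44 mm above boss_top; turns with it. Steel, cross-shaped in plan: four ribs 6 mm wide along this point's x and y, 22 mm from rib end to rib end, up from the boss; above them a nose 10 mm wide, 8 mm high. The blade meshes every quarter turn, within about 0.13 rad; not meshed it stops with its foot 26 mm above boss_top
- spindle (a joint): angle of the spindle in the processor, rad, counter-clockwise from above, 0 with the ribs along the processor's x and y. The idle motor holds it with about 0.25 N m of friction: it stays put under a light touch and can be dragged round by a hard one
- chopping_blade: the steel chopping blade: a bystander with a black hub of the same size as the dough blade's and two thin steel blades (tips about 57 mm from the axis), standing upright on the counter; origin at the centre of its underside
- rolling_pin: a wooden rolling pin lying along its y axis, 50 mm thick and 350 mm long with its handles: a bystander; origin at the middle of its underside
- canister: a steel canister with a black knob, 104 mm wide and 172 mm tall: a bystander; origin at the centre of its underside
- lid: the processor's clear lid with its feed tube and white pusher, 156 mm wide and 99 mm tall, lying on the counter: a bystander; origin at the centre of its underside
There are look-alikes about, which are no part of the job. What is shaped like the dough_blade but purple or turquoise is not meant.

How it is judged (in metres and radians):
On the way, in this order (a step that is already met when the one before it is completed fails the run):
1. the dough blade is lifted in the gripper, its foot more than 100 mm above the counter (height (world z) of hub_foot above 0.1 m and contact force between the fingers and dough_blade above 1 N and contact force between processor and dough_blade below 0.1 N), for 0.2 s.
2. the splines have meshed: the blade is on the spindle's axis and its foot has come below 20 mm over the boss, on its way home (horizontal distance between hub_foot and boss_top below 0.004 m and z of hub_foot in the frame of boss_top below 0.02 m and (angle between the x axis of hub_foot and the x axis of spindle_top, either way round below 0.25 rad or angle between the x axis of hub_foot and the y axis of spindle_top, either way round below 0.25 rad)).
At the end, for the whole second after the job is handed in: Dough blade meshed and home: foot within 3 mm of the boss's top, 4 mm of the axis, upright within 0.06 rad, at rest; the hub still between the fingers (TCP at most 10 mm above its top), pressed on the boss with over 4 N; the four other loose things within 30 mm of their starts (z of hub_foot in the frame of boss_top between -0.003 and 0.003 m and horizontal distance between hub_foot and boss_top below 0.004 m and angle between hub_foot's own z axis and vertical below 0.06 rad and (angle between the x axis of hub_foot and the x axis of spindle_top, either way round below 0.25 rad or angle between the x axis of hub_foot and the y axis of spindle_top, either way round below 0.25 rad) and contact force between boss and dough_blade above 4 N and contact force between the fingers and dough_blade above 2 N and z of the grasp point in the frame of hub_top below 0.01 m and horizontal distance between the grasp point and hub_top below 0.02 m and linear speed of dough_blade below 0.02 m/s and distance of each of chopping_blade, rolling_pin, canister, lid from where it was at the start of the episode below 0.03 m); the arm keeps its last pose, push and grip.
It fails at once if the dough blade is rammed against the processor with more than 70 N (contact force between processor and dough_blade above 70 N).
It fails at once if the chopping blade, rolling pin, canister or lid is shoved more than 30 mm (distance of any of chopping_blade, rolling_pin, canister, lid from where it was at the start of the episode above 0.03 m).
It also fails if it takes over 48 s, if anything falls off the work surface, if the arm or the gripper's body presses on something with over 40 N, if the wrist force passes 120 N, or if a joint passes its speed limit or range.

ROBOT

A 6-joint arm with a two-finger parallel gripper is mounted at the origin on the work surface. World frame = base frame: x ahead of the robot, y to its left, z up, the work surface at z = 0. Lengths are in mm, angles in rad, forces in N, time in s.
With the tool pointing down it reaches from about 275 to 750 mm from the base axis. Payload 10.2 kg.
Tool frame: the origin (TCP) lies between the finger pads, 19 mm behind the fingertips; this is the grasp point; z points along the fingers, y is the line along which they close (so a half turn about z gives the same grasp; the last joint's range is limited). The gripper opens to 85 mm and grips with 20 to 120 N. Pads are 22 mm wide; open, the fingers measure 114 mm over their backs; the gripper's body (76 mm by 85 mm) begins 54 mm behind the grasp point. The pads swing forward as they close: fully open they stand 13 mm farther back than shut.
Start: joints at [-1.49, 0.313, 1.498, -0, 1.331, -0.223], TCP at [157.04, -500.969, 249.994] pointing down, gripper open.
Joint ranges: [-2.94, 2.94], [-0.97, 2.17], [0.19, 2.56], [-1.23, 4.37], [0.02, 3.11], [-2.88, 2.88]. Speed limits (rad/s): [2.39, 2.39, 3.01, 3.14, 3.14, 3.14].

INTERFACE

Orientations are given as a unit quaternion [w, x, y, z].
In Python, from rig import sense, capture, finish_job, find_in, place_of gives the robot as it stands. The module is installed in compiled form; this text tells all that it offers.
- The arm moves only by the shell command python3 -m jog 'ROWS' [FORCE]. ROWS is JSON, a list of rows, each an object of numbers: "tx", "ty", "tz": the shift along the tool's x, y, z in mm; "ax", "ay", "az": the turn, a rotation vector about the tool's x, y, z in rad; "jaw": the closure, from -1 (fully open) to 1 (shut), so that 0 is half open. In form: [{"tx": .., "ty": .., "tz": .., "ax": .., "ay": .., "az": .., "jaw": ..}, ...]. A call has 1 to 5 rows; each row shifts and turns the commanded pose from where the row before left it, along the tool's axes as they then stand; what a row does not reach is not made up. A row lasts 1/8 s, in which the tool goes at most 62.5 mm and 10.7 degrees, less where a joint would pass 70% of its speed; a pose out of reach is approached as far as the arm can. A call with a gripper value outside its range is refused whole. The fingers move at their own pace and stop on an object; FORCE is the grip in N (left out, the last holds). Time passes only in rows, so rows that do not move let the fingers close. It gives the time, the measured TCP pose, the force, the opening and the grip force at its end, in the units of the state.
- sense(): the state, without advancing time (a new reading comes with each control period).
- capture(name): name is "scene" or "top"; returns a dict with "color" (420x560x3 uint8, red, green, blue), "depth" (420x560 float32, mm along the optical axis (not along the pixel's ray), 0 where there is no reading), "fx", "fy", "cx", "cy" (pixels), "camera_from_world" (4x4, takes a point from world to camera coordinates). Camera axes: x right, y up, looking along -z (the intrinsics and any distortion apply to the point x, -y, -z); pixel columns grow to the right and rows downward; lengths in mm; the calibration is good to about 2 mm. A picture is of the moment at which its call begins.
- finish_job(): hands the job in; it is judged then, once.
Trained networks look in the newest picture that a camera, given by its name, has taken for a name from the list of things; names that differ only in an ending like _2 or _b are one class to them, and where a whole thing is asked for, a point or a joint stands for the part that bears it (a point fixed in the world has none). Each returns a list of dicts, best first, with "conf" (0 to 1); they miss things now and then, are a little off and sometimes report something else, mostly with a low value. They report only what shows in the picture. A call takes as long as a camera call. They do not tell look-alikes from the thing itself.
- find_in(query, camera): "centre" ([column, row] in pixels, amid what is visible of it).
- place_of(query, camera): "centre" ([column, row] in pixels: a listed point, or the origin of a listed thing).
The state is a dict: "time_s": time; "joints": joint angles; "dq": joint speeds; "tau": joint torques, N m; "eef_pos": TCP position; "ee_rot": TCP orientation; "force": force on the tool from outside, world axes, zero at the start; "wrist_torque": the same for the moment, N m; "grip_width": opening from 0.0 (shut) to 1.0 (fully open); "grip_force": force on a finger pad.
Only numpy, scipy, OpenCV 4.12 (cv2) and the standard library are available. Lean on these libraries where they do the work, as an engineer would, in place of code of your own. Each camera call takes 0.05 s, during which the arm holds its last target. There are 200 camera calls.

## Working session

There is one attempt and no reset: what is moved stays moved. The work goes in short steps, Python scripts to look and compute and a shell command to move; the robot and the scene stay as the last step left them, time stands still between calls to the robot, and variables do not carry over. Pictures are saved under pics/ and viewed, at most 10 in all, crops included, and the job is handed in when it is done.

```bash
mkdir -p pics; cat > h.py <<'E'
import numpy as np, cv2, pickle
from rig import sense, capture, finish_job, find_in, place_of
def ray(c,px):
    T=np.array(c["camera_from_world"]);R=T[:3,:3];t=T[:3,3]
    d=np.array([(px[0]-c["cx"])/c["fx"],-(px[1]-c["cy"])/c["fy"],-1.0])
    return -R.T@t, R.T@d
def atz(c,px,z):
    o,d=ray(c,px); return o+d*(z-o[2])/d[2]
def deproj(c,px,r=1):
    u,v=int(round(px[0])),int(round(px[1]))
    p=c["depth"][max(v-r,0):v+r+1,max(u-r,0):u+r+1]; p=p[p>0]
    if p.size==0: return None
    o,d=ray(c,px); return o+d*np.median(p)
def cloud(c):
    T=np.array(c["camera_from_world"]);R=T[:3,:3];t=T[:3,3]
    v,u=np.mgrid[:420,:560]
    d=np.stack([(u-c["cx"])/c["fx"],-(v-c["cy"])/c["fy"],-np.ones(u.shape)],-1)*c["depth"][...,None]
    return (d-t)@R
def save(c,n,crop=None,s=1):
    im=c["color"][...,::-1]
    if crop: im=im[crop[1]:crop[3],crop[0]:crop[2]]
    cv2.imwrite("pics/"+n,cv2.resize(im,None,fx=s,fy=s,interpolation=cv2.INTER_CUBIC))
E
python3 - <<'E'
from h import *
C={}
for k in ("top","scene"):
    c=capture(k);C[k]=c;save(c,k+"0.png")
    print(k,c.keys(),c["fx"],np.round(ray(c,[280,210])[0]))
    for q in ("dough_blade","hub_top","hub_foot","spindle_top","boss_top","processor","chopping_blade","rolling_pin","canister","lid"):
        for r in place_of(q,k)[:4]:
            p=deproj(c,r["centre"]); print(q,np.round(r["centre"]),round(r["conf"],2),None if p is None else np.round(p))
pickle.dump(C,open("c0.pkl","wb")); print(sense())
E
```

```text
top dict_keys(['color', 'depth', 'fx', 'fy', 'cx', 'cy', 'camera_from_world']) 487.1986517781949 [ 276.  -60. 1653.]
dough_blade [437. 252.] 0.77 [ 363. -622.    0.]
dough_blade [449. 208.] 0.76 [ 503. -651.   64.]
dough_blade [374. 294.] 0.72 [ 229. -384.  100.]
dough_blade [255. 243.] 0.69 [394. -10.  97.]
hub_top [377. 294.] 0.8 [ 228. -392.   99.]
hub_top [253. 240.] 0.69 [401.  -4.  99.]
hub_top [350. 210.] 0.65 [ 497. -318.   95.]
hub_top [448. 254.] 0.62 [ 350. -625.   96.]
hub_foot [448. 209.] 0.87 [ 502. -650.   51.]
hub_foot [254. 242.] 0.69 [396.  -6.  96.]
hub_foot [370. 296.] 0.6 [ 221. -373.   84.]
hub_foot [344. 215.] 0.58 [ 482. -299.   76.]
spindle_top [182. 194.] 0.49 [544. 215. 151.]
boss_top [186. 192.] 0.45 [560. 210. 106.]
processor [188. 202.] 0.62 [526. 205. 103.]
processor [185. 195.] 0.49 [546. 214. 119.]
processor [396. 216.] 0.42 [ 469. -451.  154.]
chopping_blade [288. 215.] 0.77 [ 481. -115.   99.]
rolling_pin [312. 150.] 0.59 [ 710. -202.   48.]
canister [393. 218.] 0.87 [ 462. -442.  148.]
lid [ 93. 235.] 0.93 [428. 523.  56.]
lid [189. 201.] 0.5 [531.
[... 960 characters left out ...]
194.]
{'time_s': 1.1, 'joints': array([-1.49040155e+00,  3.12904728e-01,  1.49767292e+00, -3.76234262e-05,
        1.33102794e+00, -2.23395442e-01]), 'dq': array([ 0.00089078, -0.00239414,  0.00051112, -0.00072179, -0.00165702,
       -0.00100756]), 'tau': array([ 3.57559918e-03, -4.12169194e+01, -2.59894431e+01, -1.42849427e-05,
        5.45681978e-04, -1.57494037e-05]), 'eef_pos': array([ 157.03081797, -500.97334491,  250.00196022]), 'ee_rot': array([-7.75785772e-06,  9.88485425e-01,  1.51316108e-01, -1.77647106e-05]), 'force': array([ 0.45315366,  0.88942997, -0.04204047]), 'wrist_torque': array([ 0.01454348, -0.00113859,  0.04294687]), 'grip_force': 0.0, 'grip_width': 1.0021520121673053}
```

View pics/top0.png

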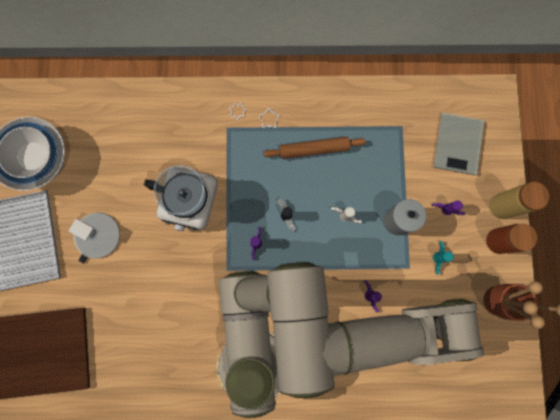

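View pics/scene0.png

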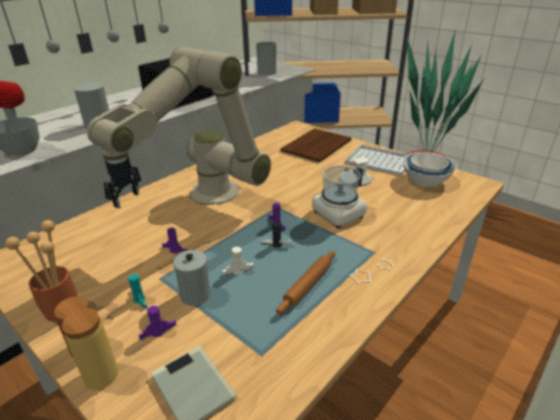

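The top picture shows these look-alike candidates: white (348,213), purple (256,242), (374,295) and (452,208), turquoise (442,257). I choose the white one at (348,213); in the scene view it is at (237,262). The processor is at (185,195).

```bash
python3 - <<'E'
from h import *
C=pickle.load(open("c0.pkl","rb"))
c=C["top"]
a=c["color"][180:245,315:385][...,::-1]; b=c["color"][155:235,140:225][...,::-1]
a=cv2.resize(a,(400,372),interpolation=cv2.INTER_CUBIC); b=cv2.resize(b,(395,372),interpolation=cv2.INTER_CUBIC)
cv2.imwrite("pics/crop1.png",np.hstack([a,b]))
for k in C:
    c=C[k]; P=cloud(c); x,y,z=P[...,0],P[...,1],P[...,2]
    near=(np.hypot(x-490,y+318)<75); bri=c["color"].min(-1)
    col=c["color"].astype(int); 
    m=near&(z>85)&(z<110); print(k,"hubtop",m.sum(),np.round(P[m].mean(0),1),np.round(P[m].min(0)),np.round(P[m].max(0)))
    w=near&(bri>110)&(z>8)&(z<60)
    vv,uu=np.nonzero(near&(bri>110)); print(len(vv), vv.min(),vv.max(),uu.min(),uu.max())
    for zlo,zhi in((12,32),):
        w=near&(z>zlo)&(z<zhi)&(bri>110)
        Q=P[w][:,:2]; print("paddles",len(Q),Q.mean(0).round(1)); 
        e,V=np.linalg.eigh(np.cov(Q.T)); print(np.sqrt(e),V[:,1],np.degrees(np.arctan2(V[1,1],V[0,1])))
        r=Q-Q.mean(0); s=r@V[:,1]; print(s.min(),s.max(), Q[s.argmin()],Q[s.argmax()])
    n2=np.hypot(x-545,y-212)<110
    m=n2&(z>183)&(z<202); print("rim",m.sum(), P[m].mean(0).round(1),P[m].min(0).round(),P[m].max(0).round())
    m=n2&(np.hypot(x-545,y-212)<30)&(z>112)&(z<165); print("spindle",m.sum(),P[m].mean(0).round(1),P[m].max(0).round())
E
```

```text
top hubtop 88 [ 489.5 -314.2   96.5] [ 473. -331.   85.] [ 507. -298.  105.]
237 206 223 330 361
paddles 61 [ 491.5 -308.7]
[ 4.94596567 38.65913659] [0.48822904 0.87271553] 60.77575192206499
-61.582764190756635 49.3604829725255 [ 465.47932204 -364.74578522] [ 514.87667034 -265.25629088]
rim 417 [556.1 234.8 192.8] [473. 144. 183.] [626. 319. 202.]
spindle 48 [547.5 217.2 140.5] [571. 236. 159.]
scene hubtop 70 [ 498.3 -322.3   95.1] [ 479. -337.   85.] [ 513. -296.  102.]
476 246 284 217 258
paddles 103 [ 498.1 -321.2]
[ 5.90350601 31.60107645] [0.49589494 0.86838252] 60.27121896462143
-55.173258926474944 56.0537154765395 [ 472.33564262 -370.03262414] [ 519.48810048 -268.87408319]
rim 264 [556.4 219.6 191. ] [477. 135. 183.] [631. 313. 199.]
spindle 1 [555.3 213.9 160.6] [555. 214. 161.]
```

View pics/crop1.png

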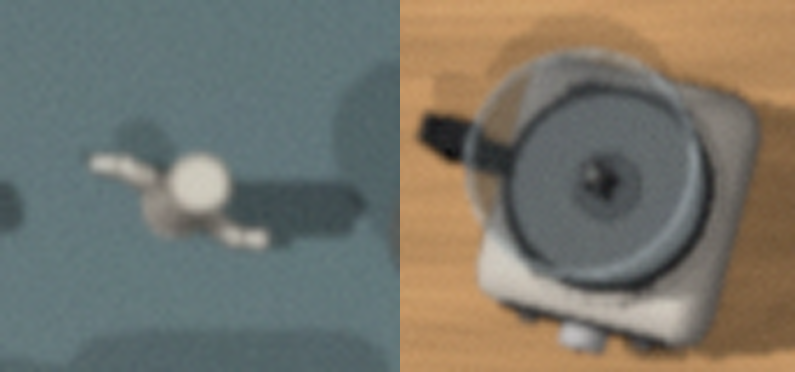

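White blade confirmed in the left crop (hub about (348,213), paddles along world yaw of about 60°). The right crop shows the spindle at about pixel (183,194). I move over the blade.

```bash
python3 -m jog '[{"tx":53.4,"ty":-10.9,"jaw":-1},{"tx":53.4,"ty":-10.9,"jaw":-1},{"tx":53.4,"ty":-10.9,"jaw":-1},{"tx":53.4,"ty":-10.9,"jaw":-1},{"tx":53.4,"ty":-10.9,"jaw":-1}]' 40; python3 -m jog '[{"tx":53.4,"ty":-10.9,"jaw":-1},{"tx":53.4,"ty":-10.9,"jaw":-1},{"az":-0.18,"jaw":-1},{"az":-0.18,"jaw":-1},{"az":-0.18,"jaw":-1}]'; python3 -m jog '[{"az":-0.18,"jaw":-1},{"az":-0.18,"jaw":-1},{"az":-0.18,"jaw":-1},{"az":-0.18,"jaw":-1},{"jaw":-1}]'
```

```text
schema error: expected keys tx, ty, tz, ax, ay, az, jaw
schema error: expected keys tx, ty, tz, ax, ay, az, jaw
schema error: expected keys tx, ty, tz, ax, ay, az, jaw
```

All keys are needed in every row.

```bash
python3 -m jog '[{"tx":53.4,"ty":-10.9,"tz":0,"ax":0,"ay":0,"az":0,"jaw":-1},{"tx":53.4,"ty":-10.9,"tz":0,"ax":0,"ay":0,"az":0,"jaw":-1},{"tx":53.4,"ty":-10.9,"tz":0,"ax":0,"ay":0,"az":0,"jaw":-1},{"tx":53.4,"ty":-10.9,"tz":0,"ax":0,"ay":0,"az":0,"jaw":-1},{"tx":53.4,"ty":-10.9,"tz":0,"ax":0,"ay":0,"az":0,"jaw":-1}]' 40; python3 -m jog '[{"tx":53.4,"ty":-10.9,"tz":0,"ax":0,"ay":0,"az":0,"jaw":-1},{"tx":53.4,"ty":-10.9,"tz":0,"ax":0,"ay":0,"az":0,"jaw":-1},{"tx":0,"ty":0,"tz":0,"ax":0,"ay":0,"az":-0.18,"jaw":-1},{"tx":0,"ty":0,"tz":0,"ax":0,"ay":0,"az":-0.18,"jaw":-1},{"tx":0,"ty":0,"tz":0,"ax":0,"ay":0,"az":-0.18,"jaw":-1}]'; python3 -m jog '[{"tx":0,"ty":0,"tz":0,"ax":0,"ay":0,"az":-0.18,"jaw":-1},{"tx":0,"ty":0,"tz":0,"ax":0,"ay":0,"az":-0.18,"jaw":-1},{"tx":0,"ty":0,"tz":0,"ax":0,"ay":0,"az":-0.18,"jaw":-1},{"tx":0,"ty":0,"tz":0,"ax":0,"ay":0,"az":-0.18,"jaw":-1},{"tx":0,"ty":0,"tz":0,"ax":0,"ay":0,"az":0,"jaw":-1}]'
```

```text
time_s: 1.72
eef_pos: [397.0, -368.0, 250.1]
ee_rot: [0.0, 0.988, 0.151, 0.0]
force: [-0.0, -0.4, -1.1]
grip_width: 1.001
grip_force: 0.0
time_s: 2.35
eef_pos: [491.0, -316.2, 249.9]
ee_rot: [-0.0, 0.911, 0.412, -0.0]
force: [-0.5, 0.5, 0.2]
grip_width: 1.001
grip_force: 0.0
time_s: 2.98
eef_pos: [490.9, -316.3, 250.0]
ee_rot: [-0.0, 0.71, 0.704, -0.0]
force: [-0.8, -0.6, 0.3]
grip_width: 1.003
grip_force: 0.0
```

```bash
python3 -m jog '[{"tx":0,"ty":0,"tz":45,"ax":0,"ay":0,"az":0,"jaw":-1},{"tx":0,"ty":0,"tz":45,"ax":0,"ay":0,"az":0,"jaw":-1},{"tx":0,"ty":0,"tz":20,"ax":0,"ay":0,"az":0,"jaw":-1},{"tx":0,"ty":0,"tz":0,"ax":0,"ay":0,"az":0,"jaw":-1}]'
python3 - <<'E'
from h import *
c=capture("scene"); save(c,"pre.png",(150,150,340,310),4); pickle.dump(c,open("c1.pkl","wb"))
E
```

```text
time_s: 3.48
eef_pos: [490.5, -316.0, 138.8]
ee_rot: [-0.001, 0.711, 0.703, -0.0]
force: [-0.9, -0.7, 0.1]
grip_width: 1.001
grip_force: 0.0
```

View pics/pre.png

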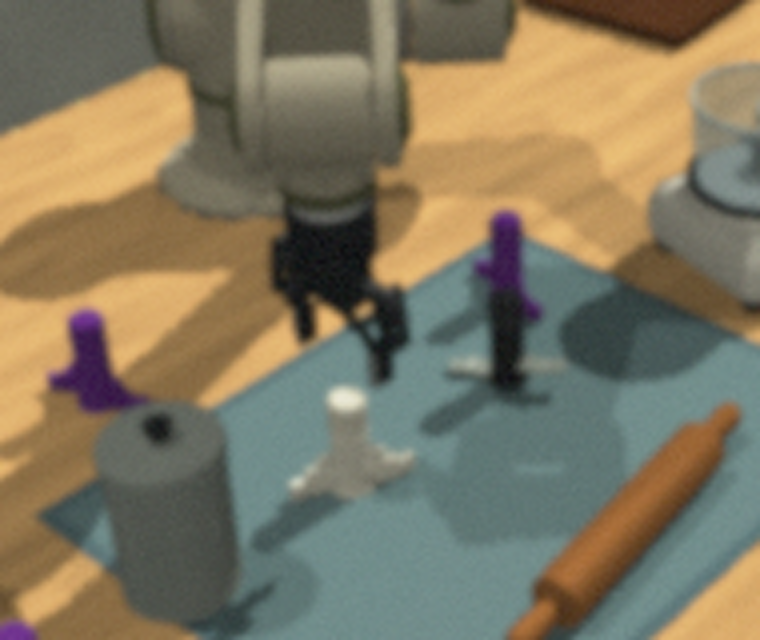

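The fingers straddle the white hub, which shows at crop pixel (347,400), with their tips at about (307,335) and (380,378). I descend and grip.

```bash
python3 -m jog '[{"tx":0,"ty":0,"tz":35,"ax":0,"ay":0,"az":0,"jaw":-1},{"tx":0,"ty":0,"tz":27,"ax":0,"ay":0,"az":0,"jaw":-1},{"tx":0,"ty":0,"tz":0,"ax":0,"ay":0,"az":0,"jaw":-1},{"tx":0,"ty":0,"tz":0,"ax":0,"ay":0,"az":0,"jaw":0.5},{"tx":0,"ty":0,"tz":0,"ax":0,"ay":0,"az":0,"jaw":1}]' 50;  python3 -m jog '[{"tx":0,"ty":0,"tz":0,"ax":0,"ay":0,"az":0,"jaw":1},{"tx":0,"ty":0,"tz":0,"ax":0,"ay":0,"az":0,"jaw":1},{"tx":0,"ty":0,"tz":0,"ax":0,"ay":0,"az":0,"jaw":1},{"tx":0,"ty":0,"tz":0,"ax":0,"ay":0,"az":0,"jaw":1}]'
```

```text
time_s: 4.15
eef_pos: [491.5, -316.9, 79.6]
ee_rot: [0.001, 0.71, 0.705, 0.0]
force: [0.2, 0.1, 0.5]
grip_width: 0.609
grip_force: 0.0
time_s: 4.65
eef_pos: [491.3, -316.7, 79.0]
ee_rot: [0.001, 0.71, 0.705, 0.0]
force: [-0.3, -0.1, 5.9]
grip_width: 0.388
grip_force: 49.1
```

```bash
python3 -m jog '[{"tx":0,"ty":0,"tz":-30,"ax":0,"ay":0,"az":0,"jaw":1},{"tx":0,"ty":0,"tz":-50,"ax":0,"ay":0,"az":0,"jaw":1},{"tx":0,"ty":0,"tz":-55,"ax":0,"ay":0,"az":0,"jaw":1},{"tx":0,"ty":0,"tz":-55,"ax":0,"ay":0,"az":0,"jaw":1},{"tx":0,"ty":0,"tz":-40,"ax":0,"ay":0,"az":0,"jaw":1}]'
python3 - <<'E'
from h import *
C=pickle.load(open("c0.pkl","rb"))
for k in ("top","scene"):
    c=capture(k); C[k+"1"]=c
    for q,z in (("boss_top",105),("spindle_top",149),("hub_foot",225),("processor",0)):
        for r in place_of(q,k)[:3]: print(k,q,np.round(r["centre"],1),round(r["conf"],2),atz(c,r["centre"],z).round(1), deproj(c,r["centre"]))
c=C["top"]
# spindle dark blob at top
g=cv2.cvtColor(c["color"],cv2.COLOR_RGB2GRAY)
print(g[184:204,172:196])
P=cloud(c); print(P[184:204,172:196,2].round().astype(int))
# bowl floor circle: hough
h=cv2.HoughCircles(cv2.resize(g,None,fx=4,fy=4,interpolation=cv2.INTER_CUBIC),cv2.HOUGH_GRADIENT,1.5,20,param1=80,param2=30,minRadius=60,maxRadius=110)
if h is not None:
  for u,v,r in h[0][:30]:
    u,v=(u+.5)/4-.5,(v+.5)/4-.5
    if abs(u-185)<12 and abs(v-194)<12: print("circ",u,v,r/4, atz(c,(u,v),101).round(1),atz(c,(u,v),195).round(1))
pickle.dump(C,open("c0.pkl","wb"))
E
```

```text
time_s: 5.28
eef_pos: [490.8, -316.2, 310.5]
ee_rot: [0.001, 0.71, 0.705, 0.0]
force: [1.0, -0.4, -2.2]
grip_width: 0.386
grip_force: 49.9
top boss_top [184.9 195.2] 0.6 [549.2 215.1 105. ] [547.28661105 213.1553946  115.92780535]
top spindle_top [181.6 194.8] 0.51 [542.8 217.6 149. ] [543.4690692  218.26362563 145.42898822]
top hub_foot [435.6 255.3] 0.83 [ 341.3 -542.3  225. ] [ 350.64224372 -611.42211409   20.48523361]
top hub_foot [449.2 210.4] 0.67 [ 473.7 -590.7  225. ] [ 496.72451778 -652.49715126   58.76576493]
top hub_foot [369.4 295.4] 0.66 [ 228.  -343.3  225. ] [ 222.4098069  -376.19595963   59.52732232]
top processor [313.5 150.4] 0.71 [ 721.6 -212.3    0. ] [ 709.54699014 -208.1802291    44.82657781]
top processor [190.7 202.5] 0.55 [542.1 213.5   0. ] [526.33737717 197.31850783  98.0144946 ]
scene hub_foot [136.2 301. ] 0.85 [ 581.9 -739.7  225. ] [ 354.62486286 -644.42085856    4.74676069]
scene hub_foot [173.9 249.3] 0.8 [ 480.5 -548.   225. ] [ 234.527815   -404.09714548   13.50725457]
scene hub_foot [273.4 222.3] 0.78 [ 609.7 -252.7  225. ] [398.1151364  -26.973959
[... 3878 characters left out ...]
05 110 110 106 102 105 101 108 104 109 104 105
   96 101 106 107 100 100]
 [100 100 100 108 104 110 112  95 105 106 112 104 101 106 102 106 100 104
  100 104  97 103 103  94]
 [102  99 105  97  93 102 102  99 101 104 104  92 107 102 100  98  95 102
   98  98 101 105  97  94]]
circ 185.0625 194.8125 22.275 [551.2 215.3 101. ] [534.5 198.6 195. ]
circ 182.8125 189.9375 27.2625 [567.3 222.8 101. ] [549.6 205.7 195. ]
circ 179.8125 195.5625 27.2625 [548.9 232.2 101. ] [532.4 214.5 195. ]
circ 184.3125 200.0625 21.075 [534.  217.5 101. ] [518.4 200.7 195. ]
circ 190.6875 198.9375 15.1875 [537.5 197.  101. ] [521.7 181.5 195. ]
circ 190.3125 193.6875 16.8375 [554.7 198.4 101. ] [537.8 182.8 195. ]
```

```bash
python3 -m jog '[{"tx":30,"ty":4,"tz":0,"ax":0,"ay":0,"az":0,"jaw":1},{"tx":53,"ty":5.5,"tz":0,"ax":0,"ay":0,"az":0,"jaw":1},{"tx":53,"ty":5.5,"tz":0,"ax":0,"ay":0,"az":0,"jaw":1},{"tx":53,"ty":5.5,"tz":0,"ax":0,"ay":0,"az":0,"jaw":1},{"tx":53,"ty":5.5,"tz":0,"ax":0,"ay":0,"az":0,"jaw":1}]'
python3 -m jog '[{"tx":53,"ty":5.5,"tz":0,"ax":0,"ay":0,"az":0,"jaw":1},{"tx":53,"ty":5.5,"tz":0,"ax":0,"ay":0,"az":0,"jaw":1},{"tx":53,"ty":5.5,"tz":0,"ax":0,"ay":0,"az":0,"jaw":1},{"tx":53,"ty":5.5,"tz":0,"ax":0,"ay":0,"az":0,"jaw":1},{"tx":53,"ty":5.5,"tz":0,"ax":0,"ay":0,"az":0,"jaw":1}]'
python3 -m jog '[{"tx":25,"ty":2,"tz":0,"ax":0,"ay":0,"az":0.1,"jaw":1},{"tx":0,"ty":0,"tz":0,"ax":0,"ay":0,"az":0.18,"jaw":1},{"tx":0,"ty":0,"tz":0,"ax":0,"ay":0,"az":0.18,"jaw":1},{"tx":0,"ty":0,"tz":0,"ax":0,"ay":0,"az":0.18,"jaw":1},{"tx":0,"ty":0,"tz":0,"ax":0,"ay":0,"az":0.1,"jaw":1}]'
python3 -m jog '[{"tx":0,"ty":0,"tz":0,"ax":0,"ay":0,"az":0,"jaw":1}]'
python3 - <<'E'
from h import *
C=pickle.load(open("c0.pkl","rb"))
for k in ("top","scene"): C[k+"2"]=capture(k)
def pr(c,p):
    q=np.array(c["camera_from_world"])@np.append(p,1); return np.array([c["cx"]+c["fx"]*q[0]/-q[2],c["cy"]+c["fy"]*q[1]/q[2]]).round(1)
s=sense(); e=s["eef_pos"]; print(e)
for k in("top2","scene2"):
    print(k,"tcp",pr(C[k],e),"foot",pr(C[k],e-[0,0,79]),"spTop",pr(C[k],[549.5,216,149]),"nose",pr(C[k],[549.5,216,157]))
print(pr(C["top"],[549.5,216,157]),pr(C["top"],[549.5,216,149]))
a=C["scene2"]["color"][110:230,295:385];b=C["top2"]["color"][140:240,125:225]
r=lambda i,w:cv2.resize(i[...,::-1],(w,int(i.shape[0]*w/i.shape[1])),interpolation=cv2.INTER_CUBIC)
a=r(a,390);b=r(b,400);H=min(len(a),len(b));print(a.shape,b.shape)
cv2.imwrite("pics/over.png",np.hstack([a[:520],np.pad(b,((0,120),(0,0),(0,0)))[:520]]))
pickle.dump(C,open("c0.pkl","wb"))
E
```

```text
time_s: 6.4
eef_pos: [518.5, -72.8, 307.7]
ee_rot: [-0.0, 0.71, 0.705, -0.0]
force: [1.1, 0.3, -1.7]
grip_width: 0.389
grip_force: 50.0
time_s: 7.02
eef_pos: [547.8, 192.1, 307.7]
ee_rot: [-0.0, 0.71, 0.705, -0.0]
force: [-0.1, -0.9, -1.6]
grip_width: 0.388
grip_force: 50.0
time_s: 7.65
eef_pos: [550.1, 215.2, 307.5]
ee_rot: [-0.0, 0.917, 0.398, -0.0]
force: [-0.6, 0.1, -0.4]
grip_width: 0.389
grip_force: 49.8
time_s: 7.78
eef_pos: [550.1, 215.3, 307.6]
ee_rot: [-0.0, 0.916, 0.401, -0.0]
force: [-0.4, 0.3, -1.4]
grip_width: 0.39
grip_force: 49.8
[550.09474723 215.24765584 307.75128404]
top2 tcp [172.2 182.5] foot [177.5 187.7] spTop [182.1 192.7] nose [181.7 192.2]
scene2 tcp [342.5 147.3] foot [341.2 165.5] spTop [339.9 182.8] nose [340.1 181.1]
[181.7 192.2] [182.1 192.7]
(520, 390, 3) (400, 400, 3)
```

View pics/over.png

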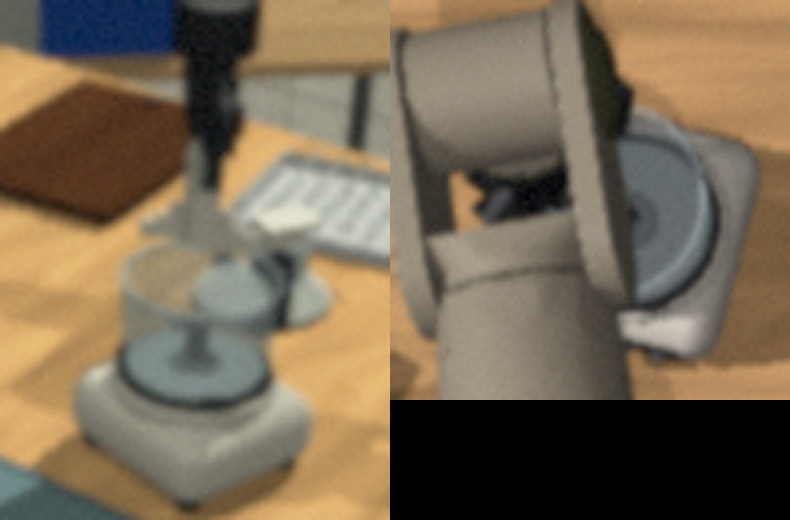

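Left panel: the blade is above the bowl with its foot at about scene pixel (340.5,164) and the spindle at (340.7,185). The top view is blocked by the arm. I measure both to sub-pixel level in the scene view.

```bash
python3 - <<'E'
from h import *
C=pickle.load(open("c0.pkl","rb"))
np.set_printoptions(linewidth=220)
c=C["scene2"]; g=cv2.cvtColor(c["color"],cv2.COLOR_RGB2GRAY)
print("cols",list(range(326,357)))
for v in range(154,198): print(v,g[v,326:357])
P=cloud(c); m=(np.hypot(P[...,0]-550,P[...,1]-215)<75)&(P[...,2]>224)&(P[...,2]<262)
Q=P[m]; print(m.sum(),Q.mean(0)); e,V=np.linalg.eigh(np.cov(Q[:,:2].T)); s=(Q[:,:2]-[550,215])@V[:,1]; print(V[:,1],np.degrees(np.arctan2(V[1,1],V[0,1])),np.percentile(s,[0,2,98,100]), np.sqrt(e))
vv,uu=np.nonzero(m);print(uu.min(),uu.max(),vv.min(),vv.max())
E
```

```text
cols [326, 327, 328, 329, 330, 331, 332, 333, 334, 335, 336, 337, 338, 339, 340, 341, 342, 343, 344, 345, 346, 347, 348, 349, 350, 351, 352, 353, 354, 355, 356]
154 [ 57  55  54  65  81 106 129 149 161 162 161 141 120 110 111 104  96  94  97 118 154 171 180 183 175 170 168 164 166 175 192]
155 [ 51  57  71  98 119 139 155 162 166 163 154 140 118 114 116 118 113 114 117 138 161 176 176 174 169 162 166 170 179 190 201]
156 [ 57  77 106 130 151 162 170 170 162 150 143 130 116 117 117 122 121 118 125 142 168 176 171 164 155 160 167 185 194 197 198]
157 [ 91 114 141 160 169 176 179 169 151 136 123 118 114 116 122 123 121 121 127 143 164 171 162 152 154 162 179 194 203 202 193]
158 [126 144 163 176 174 181 180 164 143 125 116 111 111 114 120 122 119 125 126 141 151 161 157 155 160 174 188 203 210 201 200]
159 [152 167 176 181 176 168 164 152 134 121 116 112 111 116 120 123 126 123 122 126 135 143 154 162 171 183 192 199 208 211 214]
160 [166 168 172 172 163 149 142 135 127 121 118 110 114 119 122 121 124 122 124 122 122 131 146 159 169 181 181 179 194 211 219]
161 [170 161 151 152 142 136 
[... 4267 characters left out ...]
34 133 135 136 137 133 136 129 120 110 104 100  94  95  95  97  95  99 108 115 128 134 136 137 133 134 129 133 126 117 106]
195 [128 132 137 136 136 133 135 135 125 119 113 110 107 104 103 105 105 107 113 123 128 135 135 134 136 134 133 131 124 110  96]
196 [118 128 134 137 138 136 136 137 132 131 126 120 123 121 121 116 117 120 127 132 135 136 138 136 136 136 129 130 120  99  84]
197 [ 99 116 126 130 132 133 135 137 135 133 134 132 137 133 132 131 132 135 136 136 133 136 134 135 133 135 131 121 106  85  70]
192 [554.88836148 208.32108285 244.71365386]
[-0.94664442 -0.3222799 ] -161.19914002905998 [-56.6687748  -53.60618317  51.21944308  54.15558489] [ 6.8762865  29.74018173]
328 355 156 167
```

The spindle measures column 339.9 against 339.6 predicted, and the paddle tips' midpoint 341.5 against 341.3, so the alignment is within about 1.5 mm. I descend to just above the ribs.

```bash
python3 -m jog '[{"tx":0.8,"ty":0.2,"tz":30,"ax":0,"ay":0,"az":0,"jaw":1},{"tx":0,"ty":0,"tz":25,"ax":0,"ay":0,"az":0,"jaw":1},{"tx":0,"ty":0,"tz":12,"ax":0,"ay":0,"az":0,"jaw":1},{"tx":0,"ty":0,"tz":8,"ax":0,"ay":0,"az":0,"jaw":1},{"tx":0,"ty":0,"tz":0,"ax":0,"ay":0,"az":0,"jaw":1}]'
python3 -m jog '[{"tx":0,"ty":0,"tz":2,"ax":0,"ay":0,"az":0,"jaw":1},{"tx":0,"ty":0,"tz":2,"ax":0,"ay":0,"az":0,"jaw":1},{"tx":0,"ty":0,"tz":0,"ax":0,"ay":0,"az":0,"jaw":1}]'
```

```text
time_s: 8.5
eef_pos: [550.9, 215.7, 233.1]
ee_rot: [0.0, 0.916, 0.401, 0.0]
force: [-0.1, 0.6, -1.2]
grip_width: 0.386
grip_force: 49.9
time_s: 8.88
eef_pos: [550.8, 215.7, 229.0]
ee_rot: [0.0, 0.916, 0.4, 0.0]
force: [0.4, -0.4, -0.0]
grip_width: 0.389
grip_force: 49.9
```

```bash
python3 -m jog '[{"tx":0,"ty":0,"tz":1.5,"ax":0,"ay":0,"az":0,"jaw":1},{"tx":0,"ty":0,"tz":1.5,"ax":0,"ay":0,"az":0,"jaw":1},{"tx":0,"ty":0,"tz":0,"ax":0,"ay":0,"az":0,"jaw":1}]'
```

```text
time_s: 9.25
eef_pos: [551.1, 215.8, 226.0]
ee_rot: [0.0, 0.916, 0.4, 0.0]
force: [2.0, 0.3, 0.1]
grip_width: 0.388
grip_force: 50.0
```

```bash
python3 -m jog '[{"tx":0,"ty":0,"tz":1.5,"ax":0,"ay":0,"az":0,"jaw":1},{"tx":0,"ty":0,"tz":1.5,"ax":0,"ay":0,"az":0,"jaw":1},{"tx":0,"ty":0,"tz":0,"ax":0,"ay":0,"az":0,"jaw":1}]'
```

```text
time_s: 9.62
eef_pos: [551.0, 215.7, 222.9]
ee_rot: [0.0, 0.916, 0.4, 0.0]
force: [3.2, 1.7, -2.2]
grip_width: 0.39
grip_force: 50.0
```

```bash
python3 -m jog '[{"tx":1.0,"ty":0.4,"tz":0,"ax":0,"ay":0,"az":0,"jaw":1},{"tx":0,"ty":0,"tz":1,"ax":0,"ay":0,"az":0,"jaw":1},{"tx":0,"ty":0,"tz":1,"ax":0,"ay":0,"az":0,"jaw":1},{"tx":0,"ty":0,"tz":0,"ax":0,"ay":0,"az":0,"jaw":1}]'
```

```text
time_s: 10.12
eef_pos: [551.6, 216.1, 220.8]
ee_rot: [-0.0, 0.916, 0.4, -0.0]
force: [-0.7, 1.4, -1.1]
grip_width: 0.384
grip_force: 50.0
```

```bash
python3 -m jog '[{"tx":0,"ty":0,"tz":1.5,"ax":0,"ay":0,"az":0,"jaw":1},{"tx":0,"ty":0,"tz":1.5,"ax":0,"ay":0,"az":0,"jaw":1},{"tx":0,"ty":0,"tz":0,"ax":0,"ay":0,"az":0,"jaw":1}]'
```

```text
time_s: 10.5
eef_pos: [551.7, 216.2, 217.8]
ee_rot: [-0.0, 0.916, 0.4, -0.0]
force: [-0.5, 1.0, -0.6]
grip_width: 0.383
grip_force: 50.0
```

```bash
python3 -m jog '[{"tx":0,"ty":0,"tz":1.5,"ax":0,"ay":0,"az":0,"jaw":1},{"tx":0,"ty":0,"tz":1.5,"ax":0,"ay":0,"az":0,"jaw":1},{"tx":0,"ty":0,"tz":1,"ax":0,"ay":0,"az":0,"jaw":1},{"tx":0,"ty":0,"tz":1,"ax":0,"ay":0,"az":0,"jaw":1},{"tx":0,"ty":0,"tz":0,"ax":0,"ay":0,"az":0,"jaw":1}]'
```

```text
time_s: 11.12
eef_pos: [551.8, 216.2, 212.9]
ee_rot: [-0.0, 0.916, 0.4, -0.0]
force: [-0.8, 0.4, -1.5]
grip_width: 0.384
grip_force: 50.0
```

```bash
python3 -m jog '[{"tx":0,"ty":0,"tz":1,"ax":0,"ay":0,"az":0,"jaw":1},{"tx":0,"ty":0,"tz":1,"ax":0,"ay":0,"az":0,"jaw":1},{"tx":0,"ty":0,"tz":1,"ax":0,"ay":0,"az":0,"jaw":1},{"tx":0,"ty":0,"tz":0,"ax":0,"ay":0,"az":0,"jaw":1}]'
```

```text
time_s: 11.62
eef_pos: [551.8, 216.2, 209.9]
ee_rot: [-0.0, 0.916, 0.4, 0.0]
force: [0.3, 0.3, -0.7]
grip_width: 0.388
grip_force: 50.0
```

```bash
python3 -m jog '[{"tx":0,"ty":0,"tz":1,"ax":0,"ay":0,"az":0,"jaw":1},{"tx":0,"ty":0,"tz":1,"ax":0,"ay":0,"az":0,"jaw":1},{"tx":0,"ty":0,"tz":0,"ax":0,"ay":0,"az":0,"jaw":1}]'
```

```text
time_s: 12.0
eef_pos: [551.8, 216.2, 207.9]
ee_rot: [-0.0, 0.916, 0.4, -0.0]
force: [0.7, 1.8, -1.7]
grip_width: 0.38
grip_force: 50.0
```

```bash
python3 -m jog '[{"tx":0,"ty":0,"tz":1,"ax":0,"ay":0,"az":0,"jaw":1},{"tx":0,"ty":0,"tz":1,"ax":0,"ay":0,"az":0,"jaw":1},{"tx":0,"ty":0,"tz":0,"ax":0,"ay":0,"az":0,"jaw":1}]'
```

```text
time_s: 12.38
eef_pos: [551.8, 216.2, 205.9]
ee_rot: [-0.0, 0.916, 0.4, 0.0]
force: [0.5, 2.1, -1.6]
grip_width: 0.381
grip_force: 50.0
```

Already below the unmeshed stop (TCP 210), so the splines seem to be entering.

```bash
python3 -m jog '[{"tx":0.2,"ty":-0.2,"tz":1,"ax":0,"ay":0,"az":0,"jaw":1},{"tx":0,"ty":0,"tz":1.5,"ax":0,"ay":0,"az":0,"jaw":1},{"tx":0,"ty":0,"tz":1.5,"ax":0,"ay":0,"az":0,"jaw":1},{"tx":0,"ty":0,"tz":0,"ax":0,"ay":0,"az":0,"jaw":1}]'
```

```text
time_s: 12.88
eef_pos: [551.8, 216.4, 201.8]
ee_rot: [0.0, 0.916, 0.4, -0.0]
force: [1.0, 0.5, -1.3]
grip_width: 0.385
grip_force: 50.0
```

```bash
python3 -m jog '[{"tx":0,"ty":0,"tz":1.5,"ax":0,"ay":0,"az":0,"jaw":1},{"tx":0,"ty":0,"tz":1.5,"ax":0,"ay":0,"az":0,"jaw":1},{"tx":0,"ty":0,"tz":1.5,"ax":0,"ay":0,"az":0,"jaw":1},{"tx":0,"ty":0,"tz":1.5,"ax":0,"ay":0,"az":0,"jaw":1},{"tx":0,"ty":0,"tz":0,"ax":0,"ay":0,"az":0,"jaw":1}]'
```

```text
time_s: 13.5
eef_pos: [551.8, 216.4, 195.8]
ee_rot: [-0.0, 0.916, 0.4, -0.0]
force: [2.1, 0.5, -1.8]
grip_width: 0.385
grip_force: 50.0
```

Meshed (foot about 12 mm above the boss). On down carefully.

```bash
python3 -m jog '[{"tx":0.3,"ty":0.2,"tz":1.5,"ax":0,"ay":0,"az":0,"jaw":1},{"tx":0,"ty":0,"tz":1.5,"ax":0,"ay":0,"az":0,"jaw":1},{"tx":0,"ty":0,"tz":1.5,"ax":0,"ay":0,"az":0,"jaw":1},{"tx":0,"ty":0,"tz":1.5,"ax":0,"ay":0,"az":0,"jaw":1},{"tx":0,"ty":0,"tz":0,"ax":0,"ay":0,"az":0,"jaw":1}]'
```

```text
time_s: 14.12
eef_pos: [552.0, 216.5, 189.8]
ee_rot: [-0.0, 0.916, 0.4, -0.0]
force: [0.5, -0.0, -1.3]
grip_width: 0.388
grip_force: 50.0
```

```bash
python3 -m jog '[{"tx":0,"ty":0,"tz":1,"ax":0,"ay":0,"az":0,"jaw":1},{"tx":0,"ty":0,"tz":1,"ax":0,"ay":0,"az":0,"jaw":1},{"tx":0,"ty":0,"tz":1,"ax":0,"ay":0,"az":0,"jaw":1},{"tx":0,"ty":0,"tz":0,"ax":0,"ay":0,"az":0,"jaw":1}]'
```

```text
time_s: 14.62
eef_pos: [552.1, 216.5, 186.9]
ee_rot: [-0.0, 0.916, 0.4, -0.0]
force: [-0.6, -0.4, -1.5]
grip_width: 0.388
grip_force: 50.0
```

```bash
python3 -m jog '[{"tx":0,"ty":0,"tz":1,"ax":0,"ay":0,"az":0,"jaw":1},{"tx":0,"ty":0,"tz":0.5,"ax":0,"ay":0,"az":0,"jaw":1},{"tx":0,"ty":0,"tz":0,"ax":0,"ay":0,"az":0,"jaw":1}]'
```

```text
time_s: 15.0
eef_pos: [552.1, 216.5, 185.4]
ee_rot: [-0.0, 0.916, 0.4, -0.0]
force: [0.7, -0.4, -2.8]
grip_width: 0.388
grip_force: 50.0
```

```bash
python3 -m jog '[{"tx":0,"ty":0,"tz":0.5,"ax":0,"ay":0,"az":0,"jaw":1},{"tx":0,"ty":0,"tz":0.5,"ax":0,"ay":0,"az":0,"jaw":1},{"tx":0,"ty":0,"tz":0,"ax":0,"ay":0,"az":0,"jaw":1}]'
```

```text
time_s: 15.38
eef_pos: [552.1, 216.5, 184.5]
ee_rot: [0.0, 0.916, 0.4, -0.0]
force: [-0.0, -0.4, -1.5]
grip_width: 0.385
grip_force: 50.0
```

```bash
python3 -m jog '[{"tx":0,"ty":0,"tz":0.5,"ax":0,"ay":0,"az":0,"jaw":1},{"tx":0,"ty":0,"tz":0,"ax":0,"ay":0,"az":0,"jaw":1},{"tx":0,"ty":0,"tz":0,"ax":0,"ay":0,"az":0,"jaw":1}]'
```

```text
time_s: 15.75
eef_pos: [552.2, 216.5, 184.1]
ee_rot: [0.0, 0.916, 0.4, 0.0]
force: [-0.3, 0.1, -0.2]
grip_width: 0.386
grip_force: 50.3
```

```bash
python3 -m jog '[{"tx":0,"ty":0,"tz":0.5,"ax":0,"ay":0,"az":0,"jaw":1},{"tx":0,"ty":0,"tz":0,"ax":0,"ay":0,"az":0,"jaw":1},{"tx":0,"ty":0,"tz":0,"ax":0,"ay":0,"az":0,"jaw":1}]'
```

```text
time_s: 16.12
eef_pos: [552.3, 216.6, 184.0]
ee_rot: [0.0, 0.916, 0.4, 0.0]
force: [-1.3, -0.6, 5.2]
grip_width: 0.386
grip_force: 50.5
```

```bash
python3 -m jog '[{"tx":0,"ty":0,"tz":0.5,"ax":0,"ay":0,"az":0,"jaw":1},{"tx":0,"ty":0,"tz":0,"ax":0,"ay":0,"az":0,"jaw":1},{"tx":0,"ty":0,"tz":0,"ax":0,"ay":0,"az":0,"jaw":1}]'
```

```text
time_s: 16.5
eef_pos: [552.3, 216.6, 184.0]
ee_rot: [0.0, 0.916, 0.4, 0.001]
force: [-2.3, -0.6, 8.8]
grip_width: 0.389
grip_force: 50.9
```

```bash
python3 -m jog '[{"tx":0,"ty":0,"tz":0.2,"ax":0,"ay":0,"az":0,"jaw":1},{"tx":0,"ty":0,"tz":0,"ax":0,"ay":0,"az":0,"jaw":1},{"tx":0,"ty":0,"tz":0,"ax":0,"ay":0,"az":0,"jaw":1},{"tx":0,"ty":0,"tz":0,"ax":0,"ay":0,"az":0,"jaw":1},{"tx":0,"ty":0,"tz":0,"ax":0,"ay":0,"az":0,"jaw":1}]'
python3 - <<'E'
from h import *
c=capture("scene"); save(c,"end.png",(200,110,400,260),4); s=sense(); print(s["force"],s["wrist_torque"],s["eef_pos"])
E
```

```text
time_s: 17.12
eef_pos: [552.3, 216.7, 184.0]
ee_rot: [0.0, 0.916, 0.4, 0.001]
force: [-2.7, -0.6, 9.1]
grip_width: 0.388
grip_force: 50.9
[-2.10467922 -0.90097588  9.50643516] [ 0.07717535  0.67316331 -0.02068747] [552.36934481 216.62619444 183.97512256]
```

View pics/end.png

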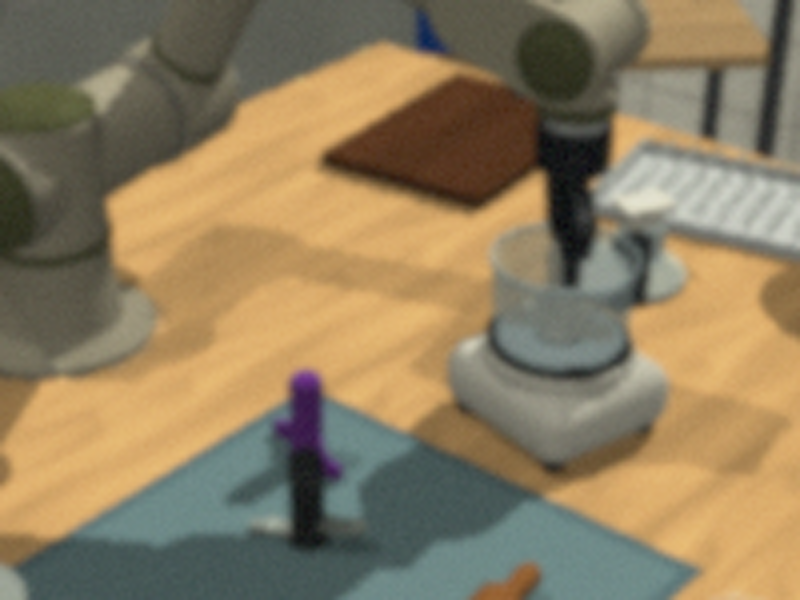

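The picture shows the blade seated in the bowl (crop about (565,310)), still gripped, and the chopping blade is undisturbed. The push is steady at about 10 N, so I hand in.

```bash
python3 -c "from rig import finish_job; print(finish_job())"
```

```text
the job is handed in; nothing more can be done
None
```

The white dough blade is meshed on the spindle and home on the boss, with the hub still gripped and pressed down at about 10 N; I handed the job in at about 17 s, and the hand-in returned no verdict.

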